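Open the unlocked bay of the bench service duct

TASK

One of the four covers on the bench's service duct has been unlocked so that the microscope can be plugged in there, but they all look alike. Press the black pads in turn until you find the cover that rocks, press that pad well down into the bay so that the front edge swings up, then push the raised front edge up and over until the cover stands open at its stop. Do it with the fingertips only, never pinching a cover between the fingers, and leave the stones, the lens and the jar where they stand.

Things in the scene. Friction and masses are not known exactly. Their poses are not given: they have to be found in the camera images.
- duct: white service duct fixed to the bench, 150 (x) x 610 (y) x 100 mm high; origin under its centre, x axis to the far side, y along the duct to the left, z up. Four identical aluminium covers lie in a row flush with its top, 12 mm of frame between them, 15 mm before and behind them, a 55 mm fixed plate at each end. The bays below are 110 wide, 124 long (x) and at least 55 mm deep
- cover_1 (a joint): leftmost (+y) cover's angle, rad: 0 shut; grows as its front (near) edge rises and its far part sinks, stop at 1.66, just past upright. The pivot runs along the duct at mid-thickness, 70 mm behind the front edge, 50 before the far edge. Locked, it gives 0.03 rad and is then solid; unlocked, it turns under some 3 N on its pad and its stiff pivot keeps it where it is left
- cover_2 (a joint): second from the left cover's angle, rad: 0 shut; grows as its front (near) edge rises and its far part sinks, stop at 1.66, just past upright. The pivot runs along the duct at mid-thickness, 70 mm behind the front edge, 50 before the far edge. Locked, it gives 0.03 rad and is then solid; unlocked, it turns under some 3 N on its pad and its stiff pivot keeps it where it is left
- cover_3 (a joint): third from the left cover's angle, rad: 0 shut; grows as its front (near) edge rises and its far part sinks, stop at 1.66, just past upright. The pivot runs along the duct at mid-thickness, 70 mm behind the front edge, 50 before the far edge. Locked, it gives 0.03 rad and is then solid; unlocked, it turns under some 3 N on its pad and its stiff pivot keeps it where it is left
- cover_4 (a joint): rightmost (-y) cover's angle, rad: 0 shut; grows as its front (near) edge rises and its far part sinks, stop at 1.66, just past upright. The pivot runs along the duct at mid-thickness, 70 mm behind the front edge, 50 before the far edge. Locked, it gives 0.03 rad and is then solid; unlocked, it turns under some 3 N on its pad and its stiff pivot keeps it where it is left
- pad_1 (a point): middle of the black ribbed press pad (36 x 92 mm) on top of the leftmost (+y) cover, 30 mm behind the pivot, 3 mm above the pivot's height; turns with the cover. The cover is a flat plate 120 (front to back) x 108 x 6 mm; axes as the duct's while it is shut. Fingertips pushed straight down 25 mm at this point of the unlocked cover leave it at about 0.9 rad (10 mm: about 0.4)
- lip_1 (a point): middle of the front edge (at half thickness) of the leftmost (+y) cover, 70 mm before the pivot; turns with the cover
- pad_2 (a point): middle of the black ribbed press pad (36 x 92 mm) on top of the second from the left cover, 30 mm behind the pivot, 3 mm above the pivot's height; turns with the cover. The cover is a flat plate 120 (front to back) x 108 x 6 mm; axes as the duct's while it is shut. Fingertips pushed straight down 25 mm at this point of the unlocked cover leave it at about 0.9 rad (10 mm: about 0.4)
- lip_2 (a point): middle of the front edge (at half thickness) of the second from the left cover, 70 mm before the pivot; turns with the cover
- pad_3 (a point): middle of the black ribbed press pad (36 x 92 mm) on top of the third from the left cover, 30 mm behind the pivot, 3 mm above the pivot's height; turns with the cover. The cover is a flat plate 120 (front to back) x 108 x 6 mm; axes as the duct's while it is shut. Fingertips pushed straight down 25 mm at this point of the unlocked cover leave it at about 0.9 rad (10 mm: about 0.4)
- lip_3 (a point): middle of the front edge (at half thickness) of the third from the left cover, 70 mm before the pivot; turns with the cover
- pad_4 (a point): middle of the black ribbed press pad (36 x 92 mm) on top of the rightmost (-y) cover, 30 mm behind the pivot, 3 mm above the pivot's height; turns with the cover. The cover is a flat plate 120 (front to back) x 108 x 6 mm; axes as the duct's while it is shut. Fingertips pushed straight down 25 mm at this point of the unlocked cover leave it at about 0.9 rad (10 mm: about 0.4)
- lip_4 (a point): middle of the front edge (at half thickness) of the rightmost (-y) cover, 70 mm before the pivot; turns with the cover
- pale_point: loose pale pointed stone lying on the bench in front of the duct, about 150 x 56 x 46 mm high; origin under its centre
- ochre_stone: loose ochre stone on the bench in front of the duct, about 78 x 62 x 44 mm high; origin under its centre
- grey_stone: loose grey stone glued on a black round foot (72 mm across, 74 mm high overall) on the bench beyond the duct; origin under its centre
- rose_stone: loose pinkish stone glued on a black round foot (72 mm across, 58 mm high overall) on the bench beyond the duct; origin under its centre
- green_stone: loose small green stone, about 42 x 38 x 32 mm high, standing on the left end of the duct's top (+y end); origin under its centre
- loupe: loose folded black pocket lens, about 55 x 26 x 10 mm high, lying on the right end of the duct's top (-y end); origin under its centre
- jar: loose glass jar with a yellow lid, 70 mm across, 104 mm high, on the bench in front of the duct to its right; origin under its centre

How it is judged (in metres and radians):
On the way:
1. a cover has been rocked: its front edge stands clear of the duct (more than 0.25 rad) (value of joint any of cover_1, cover_2, cover_3, cover_4 above 0.25 rad), for 0.1 s.
At the end, for the whole second after the job is handed in: one cover stands open and at rest, turned more than 1.45 rad (83 degrees) from shut, and every stone, the lens and the jar are within 20 mm of where they stood (((value of joint cover_1 above 1.45 rad and velocity of joint cover_1 between -0.1 and 0.1 rad/s) or (value of joint cover_2 above 1.45 rad and velocity of joint cover_2 between -0.1 and 0.1 rad/s) or (value of joint cover_3 above 1.45 rad and velocity of joint cover_3 between -0.1 and 0.1 rad/s) or (value of joint cover_4 above 1.45 rad and velocity of joint cover_4 between -0.1 and 0.1 rad/s)) and distance of each of pale_point, ochre_stone, grey_stone, rose_stone, green_stone, loupe, jar from where it was at the start of the episode below 0.02 m); the robot touches nothing.
It fails at once if a cover is pinched: the fingers press on its top and on its underside at the same time with more than 10 N each ((contact force between the fingers and cover_1_c0 above 10 N and contact force between the fingers and cover_1_c1 above 10 N) or (contact force between the fingers and cover_2_c0 above 10 N and contact force between the fingers and cover_2_c1 above 10 N) or (contact force between the fingers and cover_3_c0 above 10 N and contact force between the fingers and cover_3_c1 above 10 N) or (contact force between the fingers and cover_4_c0 above 10 N and contact force between the fingers and cover_4_c1 above 10 N)).
It fails at once if a stone, the lens or the jar is lifted, knocked over or shifted by more than 20 mm (distance of any of pale_point, ochre_stone, grey_stone, rose_stone, green_stone, loupe, jar from where it was at the start of the episode above 0.02 m or angle between any of pale_point, ochre_stone, grey_stone, rose_stone, green_stone, loupe, jar's own z axis and vertical above 0.4 rad).
It also fails if it takes over 64 s, if anything falls off the work surface, if the arm or the gripper's body presses on something with over 40 N, if the wrist force passes 120 N, or if a joint passes its speed limit or range.

ROBOT

A 6-joint arm with a two-finger parallel gripper is mounted at the origin on the work surface. World frame = base frame: x ahead of the robot, y to its left, z up, the work surface at z = 0. Lengths are in m, angles in degrees, forces in N, time in s.
With the tool pointing down it reaches from about 0.325 to 0.925 m from the base axis. Payload 3.1 kg.
Tool frame: the origin (TCP) lies midway between the tips of the shut fingers; the grasp point (between the pads) lies 19 mm behind it; z points along the fingers, y is the direction in which the jaws open and shut (so a half turn about z gives the same grasp; the last joint's range is limited). The gripper opens to 85 mm and grips with 20 to 120 N. Pads are 22 mm wide; open, the fingers measure 114 mm over their backs; the gripper's body (76 mm by 85 mm) begins 54 mm behind the grasp point. The pads swing forward as they close: fully open they stand 13 mm farther back than shut.
Start: joints at [-77.991, 12.427, 92.441, -0, 75.132, -6.429], TCP at [0.198, -0.593, 0.231] pointing down, gripper open.
Joint ranges: [-157.48, 157.48], [-44.54, 120.13], [17.64, 146.25], [-64.5, 244.5], [7.68, 150.69], [-147.95, 147.95]. Speed limits (degrees/s): [159.86, 159.86, 180, 180, 180, 180].

INTERFACE

Orientations are given as a 3x3 rotation matrix whose columns are the frame's x, y, z axes.
In Python, from plant import arm, optics, job gives the robot as it stands.
- The arm moves only by the tool play_rows, never from a script. Its argument "series" is a list of rows, each a list of 2 entries, a list of its own where there are three numbers: the shift along the world's x, y, z in units of 40 mm (1.0 is 40 mm), then the turn, a rotation vector about the world's x, y, z in units of 8 degrees (1.0 is 8 degrees). In form: [[[dx, dy, dz], [rx, ry, rz]], ...]. A call has 1 to 8 rows; each row shifts and turns the pose as measured when the row begins; what a row does not reach is not made up. A row lasts 1/8 s, in which the tool goes at most 62.5 mm and 10.7 degrees, less where a joint would pass 70% of its speed; a pose out of reach is approached as far as the arm can. A call is refused whole if a number of a shift passes 1 or a number of a turn 1, either way. A call with a gripper value outside its range is refused whole. "fingers" is the gripper command: -1 is fully open, 1 is shut, values between are in proportion, set as the call begins (left out, the last holds). The fingers move at their own pace and stop on an object; the grip force is fixed at half the most. Time passes only in rows, so rows that do not move let the fingers close. It gives the time, the measured TCP pose, the force and the opening at its end, in the units of the state.
- arm.observe(): the state, without advancing time (a new reading comes with each control period).
- optics.read_camera(name): name is "scene" or "top"; returns a dict with "frame" (384x512x3 uint8, blue, green, red), "range_z" (384x512 float32, m along the optical axis (not along the pixel's ray), 0 where there is no reading), "K" (3x3 intrinsics, pixels), "cam_to_world" (4x4, takes a point from camera to world coordinates). Camera axes: x right, y up, looking along -z (the intrinsics and any distortion apply to the point x, -y, -z); pixel columns grow to the right and rows downward; lengths in m; the calibration is good to about 2 mm. A picture is of the moment at which its call begins.
- job.sign_off(): hands the job in, once; it reports no verdict.
The state is a dict: "time_s": time; "qpos": joint angles; "qd": joint speeds; "joint_efforts": joint torques, N m; "tool_pos": TCP position; "tcp_rot": TCP orientation; "contact_force": force on the tool from outside, world axes, zero at the start; "ft_torque": the same for the moment, N m; "opening": finger opening in m.
Only numpy, scipy, OpenCV 4.12 (cv2) and the standard library are available. Lean on these libraries where they do the work, as an engineer would, in place of code of your own. Each camera call takes 0.05 s, during which the arm holds its last target.

## Working session

There is one attempt and no reset: what is moved stays moved. The work goes in short steps, Python scripts to look and compute and a tool call to move; the robot and the scene stay as the last step left them, time stands still between calls to the robot, and variables do not carry over. Pictures are saved under pics/ and viewed, and the job is handed in when it is done.

Besides the shell and the picture viewer there is one more tool, called after "Call:" as name(argument=value, ...) on one line, values as JSON. play_rows: Moves the arm, as the interface text tells. Its arguments: {"type":"object","properties":{"series":{"type":"array","items":{"type":"array"}},"fingers":{"type":"number"}},"required":["series"]}

```bash
ls; mkdir -p pics; cat > h.py <<'E'
import numpy as np, cv2
from plant import arm, optics, job
def cam(n):
    d=optics.read_camera(n); return d
def pts(d):
    K=np.array(d["K"]);z=d["range_z"];h,w=z.shape
    u,v=np.meshgrid(np.arange(w),np.arange(h))
    x=(u-K[0,2])/K[0,0]*z; y=(v-K[1,2])/K[1,1]*z
    P=np.stack([x,-y,-z,np.ones_like(z)],-1)@np.array(d["cam_to_world"]).T
    P=P[...,:3]; P[z==0]=np.nan
    return P
E
python3 - <<'E'
from h import *
for n in("scene","top"):
    d=cam(n); cv2.imwrite(f"pics/{n}0.png",d["frame"]); np.save(f"{n}0.npy",pts(d)); print(n,[k for k in d], d["cam_to_world"][:3])
s=arm.observe();print(s)
E
```

```text
pics
scene ['frame', 'range_z', 'K', 'cam_to_world'] [[-0.38629351 -0.58245565  0.71520818  1.11483432]
 [ 0.92236482 -0.24012818  0.30262451  0.23636934]
 [-0.00452372  0.77658475  0.62999656  0.58564511]]
top ['frame', 'range_z', 'K', 'cam_to_world'] [[ 0.01739076  0.99918575 -0.03640594  0.50185254]
 [-0.99951374  0.01831592  0.02523509  0.04386275]
 [ 0.02588135  0.03594938  0.99901842  0.96660595]]
{'time_s': 0.1, 'qpos': array([-7.79917971e+01,  1.24711792e+01,  9.25217034e+01,  8.69419640e-04,
        7.51331308e+01, -6.42817333e+00]), 'qd': array([ 0.03106455, -0.0259606 , -0.15808525, -0.09262447,  0.03273921,
       -0.00986535]), 'joint_efforts': array([ 2.84380021e-04, -3.98074436e+01, -3.04970312e+01, -1.67349376e-04,
        4.22859419e-03, -1.43607298e-05]), 'tool_pos': array([ 0.19752908, -0.59217125,  0.23009042]), 'tcp_rot': array([[ 9.48676714e-01,  3.16247207e-01, -4.43232684e-04],
       [ 3.16247410e-01, -9.48674304e-01,  2.15427224e-03],
       [ 2.60799122e-04, -2.18387910e-03, -9.99997581e-01]]), 'contact_force': array([-0.31876741,  0.87778959, -0.07497401]), 'ft_torque': array([-0.0022904 ,  0.01383105,  0.00519576]), 'opening': 0.08515959015054417}
```

View pics/scene0.png

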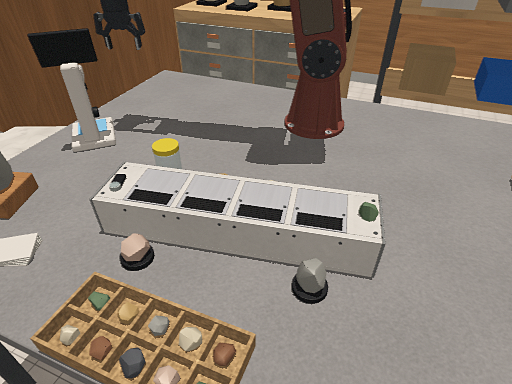

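View pics/top0.png

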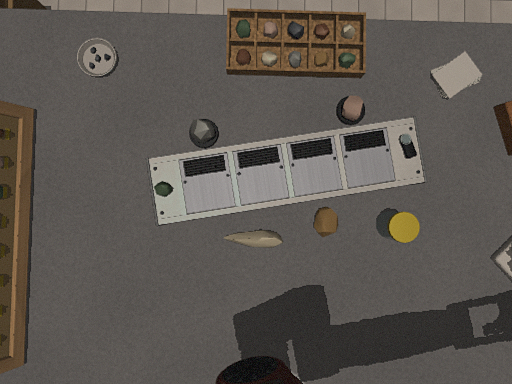

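The scene view looks back towards the robot. The top view shows the duct tilted about 8°, with corners near px (150,158), (415,118), (424,182) and (158,224). The pads are black bars on the far side, near (205,165), (259,157), (311,149) and (363,140). Next I'll fit the duct frame.

```bash
cat > fit.py <<'E'
from h import *
P=np.load("top0.npy")
m=(abs(P[...,2]-0.1)<0.008)
n,l,st,c=cv2.connectedComponentsWithStats(m.astype(np.uint8))
i=1+np.argmax(st[1:,4]); q=P[l==i]; print(st[i],q[:,2].mean(),q[:,2].std())
r=cv2.minAreaRect((q[:,:2]*1000).astype(np.float32)); print(r)
img=cv2.imread("pics/top0.png")
# corners
b=cv2.boxPoints(r)/1000; print(b)
g=cv2.cvtColor(img,cv2.COLOR_BGR2GRAY)
dk=((g<70)&(l==i)).astype(np.uint8)
n,l2,s2,c2=cv2.connectedComponentsWithStats(cv2.morphologyEx(dk,cv2.MORPH_CLOSE,np.ones((5,5))))
for k in range(1,n):
    if s2[k,4]>150:
        w=P[l2==k]; rr=cv2.minAreaRect((w[:,:2]*1000).astype(np.float32)); print(k,s2[k],rr,np.nanmean(w,0))
for nm,(u,v) in dict(pale=(258,239),ochre=(326,222),jar=(404,227),grey=(204,131),rose=(351,109),green=(164,188),loupe=(408,147)).items(): print(nm,P[v,u])
E
python3 fit.py
```

```text
[  146   116   281   110 17485] 0.09912349394704797 0.0016918149766474437
((582.6947631835938, -27.4295654296875), (153.06967163085938, 618.2921142578125), 10.09411334991455)
[[ 0.45316193  0.26351735]
 [ 0.5615273  -0.34520432]
 [ 0.7122276  -0.31837648]
 [ 0.6038622   0.2903452 ]]
2 [341 130  45  28 626] ((650.0138549804688, -200.8313751220703), (54.0657958984375, 93.71394348144531), 11.445045471191406) [ 0.6532115  -0.20045955  0.09969483]
4 [291 136  41  23 623] ((634.4262084960938, -80.54205322265625), (39.82402420043945, 88.70767211914062), 10.458951950073242) [ 0.63251268 -0.08153021  0.09965796]
7 [400 141  17  17 151] ((636.884765625, -301.3724060058594), (39.355525970458984, 29.179906845092773), 21.850296020507812) [ 0.63447454 -0.29900478  0.10775758]
9 [233 144  48  24 651] ((nan, nan), (0.0, 0.0), 0.0) [0.61155963 0.03836822 0.09961381]
11 [182 153  44  23 653] ((591.16943359375, 160.24224853515625), (40.699668884277344, 91.72639465332031), 10.524968147277832) [0.58960846 0.15917765 0.09978739]
pale [0.42092662 0.03440308 0.03235564]
ochre [ 0.46450505 -0.12825336  0.03690794]
jar [ 0.45888173 -0.29149903  0.10407477]
grey [0.67161451 0.16437351 0.07083105]
rose [ 0.73572957 -0.18213817  0.05312277]
green [0.53538956 0.23914043 0.12987702]
loupe [ 0.63815319 -0.29713097  0.11086216]
```

```bash
python3 - <<'E'
from h import *
P=np.load("scene0.npy")
for (u,v) in [(60,45),(90,30),(75,90),(90,140),(110,130),(95,120),(5,180),(120,20),(5,160)]: print(u,v,P[v,u])
m=(P[...,2]>0.13)&(abs(P[...,1])<0.7)&(P[...,0]>0.1)&(P[...,0]<.9)
ys=np.arange(-.7,.7,.1)
for a in ys:
    k=m&(P[...,1]>=a)&(P[...,1]<a+.1)
    if k.sum()>5: print(round(a,1),k.sum(),np.nanmin(P[k],0),np.nanmax(P[k],0))
E
```

```text
60 45 [ 0.39812532 -0.63093916  0.3046585 ]
90 30 [-0.57798447 -1.52309154  0.03769114]
75 90 [ 0.42212863 -0.60207595  0.19206898]
90 140 [ 0.4248915  -0.60621003  0.03077134]
110 130 [ 0.34150451 -0.60054537  0.02496494]
95 120 [ 0.38105777 -0.60844303  0.07822212]
5 180 [ 0.70974768 -0.59595657  0.07347692]
120 20 [ 0.20971498 -0.57457913  0.33237176]
5 160 [ 0.67084427 -0.62774622  0.10043493]
-0.7 2601 [ 0.19866147 -0.69393702  0.13008779] [ 0.45091744 -0.60001057  0.38792353]
-0.6 1776 [ 0.16311299 -0.59998974  0.13036068] [ 0.42547244 -0.5202361   0.38925054]
-0.1 759 [ 0.22394564 -0.04290277  0.25890803] [ 2.39034216e-01 -6.74346072e-06  4.25834601e-01]
-0.0 3384 [1.63008029e-01 6.92226101e-05 2.35122501e-01] [0.23649633 0.09993298 0.42783085]
0.1 17 [0.20152629 0.10019799 0.27812959] [0.21014754 0.10305903 0.30971794]
0.2 27 [0.53150869 0.23113767 0.1300415 ] [0.54420165 0.24715846 0.13395675]
```

Call:
play_rows(series=[[[0,0.5,0],[0,0,-0.25]],[[0,1,0],[0,0,-0.25]],[[0,1,0],[0,0,-0.25]],[[0,1,0],[0,0,-0.25]],[[0,1,0],[0,0,0]],[[0,1,0],[0,0,0]],[[0.7,0.7,0],[0,0,0]],[[1,0.4,0],[0,0,0]]], fingers=1)

```text
time_s: 1.1
tool_pos: [0.2633, -0.3183, 0.2246]
tcp_rot: [[0.985, 0.17, -0.002], [0.17, -0.985, 0.009], [-0.001, -0.01, -1.0]]
contact_force: [0.2, -0.7, -0.4]
opening: -0.0
```

Call:
play_rows(series=[[[1,0.3,0],[0,0,0]],[[1,0.3,0],[0,0,0]],[[1,0.3,0],[0,0,0]],[[1,0.3,0],[0,0,0]],[[1,0.3,0],[0,0,0]],[[1,0.3,0],[0,0,0]],[[1,0.3,0],[0,0,0]],[[1,0.3,0],[0,0,0]]])

```text
time_s: 2.1
tool_pos: [0.5908, -0.2152, 0.2205]
tcp_rot: [[0.985, 0.171, -0.008], [0.171, -0.985, 0.011], [-0.006, -0.012, -1.0]]
contact_force: [0.2, -0.1, 0.5]
opening: 0.0004
```

Call:
play_rows(series=[[[0.7,0.15,-0.3],[0,0,0]],[[0.5,0.1,-0.7],[0,0,0]],[[0.3,0.1,-0.7],[0,0,0]],[[0,0,-0.5],[0,0,0]],[[0,0,-0.3],[0,0,0]],[[0,0,0],[0,0,0]]])

```text
time_s: 2.85
tool_pos: [0.6531, -0.1986, 0.1144]
tcp_rot: [[0.985, 0.175, -0.011], [0.175, -0.985, 0.012], [-0.009, -0.014, -1.0]]
contact_force: [-0.9, 0.1, -0.7]
opening: 0.0002
```

Call:
play_rows(series=[[[0,0,-0.2],[0,0,0]],[[0,0,-0.1],[0,0,0]],[[0,0,-0.08],[0,0,0]],[[0,0,-0.06],[0,0,0]]])

```text
time_s: 3.35
tool_pos: [0.6544, -0.2002, 0.0997]
tcp_rot: [[0.985, 0.173, -0.006], [0.174, -0.985, 0.01], [-0.004, -0.011, -1.0]]
contact_force: [-0.7, -0.2, 1.7]
opening: 0.0
```

Call:
play_rows(series=[[[0,0,-0.06],[0,0,0]],[[0,0,-0.05],[0,0,0]]])

```text
time_s: 3.6
tool_pos: [0.6546, -0.2002, 0.0963]
tcp_rot: [[0.985, 0.174, -0.005], [0.174, -0.985, 0.01], [-0.004, -0.01, -1.0]]
contact_force: [-1.4, -0.2, 2.0]
opening: 0.0001
```

Call:
play_rows(series=[[[0,0,-0.06],[0,0,0]],[[0,0,-0.06],[0,0,0]]])

```text
time_s: 3.85
tool_pos: [0.655, -0.2004, 0.0918]
tcp_rot: [[0.985, 0.174, -0.004], [0.174, -0.985, 0.009], [-0.003, -0.01, -1.0]]
contact_force: [-1.8, 0.4, 2.5]
opening: -0.0
```

Cover 4 gives 8 mm under only 2.5 N, so it rocks. I'll press it further down.

Call:
play_rows(series=[[[0,0,-0.12],[0,0,0]],[[0,0,-0.12],[0,0,0]],[[0,0,-0.12],[0,0,0]],[[0,0,-0.12],[0,0,0]]])

```text
time_s: 4.35
tool_pos: [0.6564, -0.2009, 0.0719]
tcp_rot: [[0.985, 0.174, -0.001], [0.174, -0.985, 0.008], [0.0, -0.008, -1.0]]
contact_force: [-0.1, 0.2, 1.6]
opening: -0.0002
```

```bash
python3 - <<'E'
from h import *
d=cam("scene"); cv2.imwrite("pics/s1.png",d["frame"][100:300,50:420].repeat(2,0).repeat(2,1))
E
```

```text
(no output)
```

View pics/s1.png

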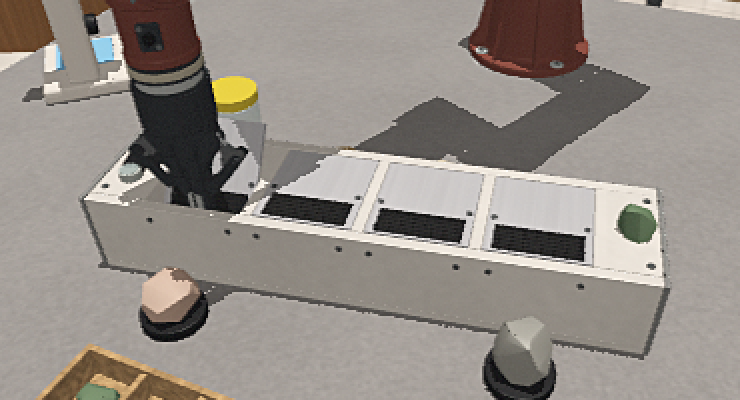

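The scene crop shows cover 4 tilted up, its front plate near (245,160) in the crop and the fingers in the bay at (195,200). Now I'll lift out, go back over the raised lip and come down in front of it.

Call:
play_rows(series=[[[0,0,0.4],[0,0,0]],[[0,0,0.9],[0,0,0]],[[0,0,0.9],[0,0,0]],[[0,0,0.9],[0,0,0]],[[0,0,0.5],[0,0,0]],[[0,0,0.1],[0,0,0]]])

```text
time_s: 5.15
tool_pos: [0.6526, -0.1995, 0.2239]
tcp_rot: [[0.985, 0.174, -0.008], [0.174, -0.985, 0.01], [-0.006, -0.011, -1.0]]
contact_force: [-0.4, -0.2, 0.1]
opening: -0.0002
```

```bash
python3 - <<'E'
from h import *
s=arm.observe();print(s["tool_pos"])
d=cam("scene");P=pts(d); cv2.imwrite("pics/s2.png",d["frame"][100:300,50:420].repeat(2,0).repeat(2,1))
a=np.radians(10.15);R=np.array([[np.cos(a),np.sin(a)],[-np.sin(a),np.cos(a)]])
q=(P[...,:2]-np.array([.624,-.206]))@R.T
for nm,P in(("s",P),("t",pts(cam("top")))):
    q=(P[...,:2]-np.array([.624,-.206]))@R.T
    m=(abs(q[...,1])<.045)&(abs(q[...,0])<.075)&(P[...,2]>.106)&(P[...,2]<.17)
    x=q[m][:,0];z=P[m][:,2]
    if len(x)>10:
        print(nm,len(x),x.min(),x.max(),z.min(),z.max(),np.degrees(np.arctan2(*np.polyfit(x,z,1)[:1],1)))
E
```

```text
[ 0.65263432 -0.19946348  0.22385824]
s 1037 -0.04190432020344716 -1.7916462932947302e-05 0.10604968255808889 0.15705580029487098 -52.70445451891264
t 466 -0.043824834053967185 -0.002019595244967653 0.10601811687078544 0.15661433066634511 -51.526200254736935
```

View pics/s2.png

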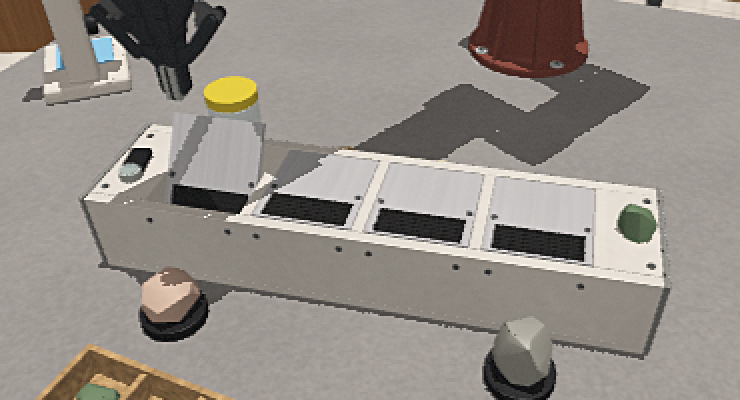

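The cover stands at about 52° (0.91 rad), with its lip 43 mm before the pivot at z 0.157. In the crop it spans (175,115) to (265,210). Nothing else has moved. I'll go back 120 mm along duct x, then come down.

Call:
play_rows(series=[[[-0.6,-0.1,0],[0,0,0]],[[-1,-0.18,0],[0,0,0]],[[-1,-0.18,0],[0,0,0]],[[-0.7,-0.12,0],[0,0,0]],[[-0.2,-0.04,0],[0,0,0]],[[0,0,0],[0,0,0]]])

```text
time_s: 6.0
tool_pos: [0.5025, -0.2208, 0.2086]
tcp_rot: [[0.984, 0.174, -0.028], [0.174, -0.984, 0.021], [-0.024, -0.026, -0.999]]
contact_force: [0.6, 0.1, 0.0]
opening: 0.0006
```

Call:
play_rows(series=[[[0.1,0,-0.4],[0,0,0]],[[0.1,0,-0.6],[0,0,0]],[[0.1,0,-0.5],[0,0,0]],[[0.1,0,-0.2],[0,0,0]],[[0,0,0],[0,0,0]]])

```text
time_s: 6.62
tool_pos: [0.5227, -0.2193, 0.134]
tcp_rot: [[0.984, 0.177, -0.029], [0.177, -0.984, 0.023], [-0.024, -0.028, -0.999]]
contact_force: [-0.2, 0.5, 1.0]
opening: 0.0002
```

Call:
play_rows(series=[[[0.4,0.07,0],[0,0,0]],[[0.4,0.07,0],[0,0,0]],[[0.3,0.05,0],[0,0,0]],[[0.3,0.05,0],[0,0,0]],[[0.3,0.05,0],[0,0,0]]])

```text
time_s: 7.25
tool_pos: [0.5971, -0.2077, 0.137]
tcp_rot: [[0.984, 0.177, -0.025], [0.178, -0.984, 0.021], [-0.021, -0.025, -0.999]]
contact_force: [-1.1, -0.4, 1.2]
opening: 0.0001
```

Call:
play_rows(series=[[[0.2,0.04,0],[0,0,0]],[[0.15,0.03,0],[0,0,0]],[[0.1,0.02,0],[0,0,0]]])

```text
time_s: 7.62
tool_pos: [0.6139, -0.2045, 0.137]
tcp_rot: [[0.983, 0.178, -0.033], [0.179, -0.984, 0.019], [-0.029, -0.025, -0.999]]
contact_force: [-12.7, -2.6, 7.8]
opening: -0.0001
```

Call:
play_rows(series=[[[0.06,0.01,0],[0,0,0]]])

```text
time_s: 7.75
tool_pos: [0.6137, -0.2046, 0.1371]
tcp_rot: [[0.983, 0.178, -0.04], [0.179, -0.984, 0.019], [-0.036, -0.026, -0.999]]
contact_force: [-7.9, -1.6, 5.1]
opening: 0.0001
```

```bash
cat > look.py <<'E'
from h import *
import sys
a=np.radians(10.15);R=np.array([[np.cos(a),np.sin(a)],[-np.sin(a),np.cos(a)]])
d=cam("scene"); P=pts(d);cv2.imwrite(sys.argv[1],d["frame"][60:300,50:420].repeat(2,0).repeat(2,1))
q=(P[...,:2]-np.array([.624,-.206]))@R.T
m=(abs(q[...,1])<.05)&(abs(q[...,0])<.03)&(P[...,2]>.115)&(P[...,2]<.160)
x=q[m][:,0];z=P[m][:,2]; c=np.polyfit(z,x,1); r=x-np.polyval(c,z); k=abs(r)<.004; c=np.polyfit(z[k],x[k],1)
print(m.sum(),k.sum(),"angle",np.pi/2+np.arctan(c[0]), z.max(),np.polyval(c,.1),np.polyval(c,.165))
print(arm.observe()["contact_force"])
E
python3 look.py pics/s3.png
```

```text
647 644 angle 1.66131225812117 0.1599588256208792 0.002817596537974059 0.00871725310695727
[-7.9910501  -1.01791601  5.28227897]
```

View pics/s3.png

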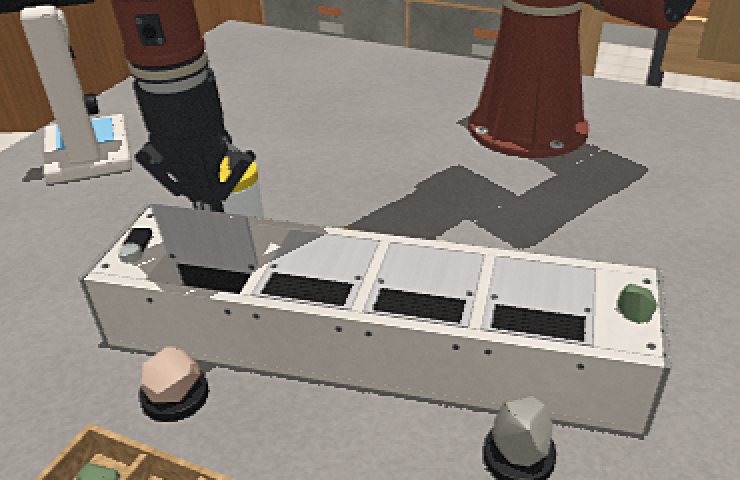

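The cover is upright, spanning (155,205) to (255,290) in the crop, and the fit gives 1.66 rad, which is the stop. I'll back away and lift.

Call:
play_rows(series=[[[-0.3,-0.05,0],[0,0,0]],[[-0.5,-0.09,0],[0,0,0]],[[-0.5,-0.09,0],[0,0,0]],[[-0.3,-0.05,0.3],[0,0,0]],[[0,0,0.8],[0,0,0]],[[0,0,0.8],[0,0,0]],[[0,0,0.4],[0,0,0]],[[0,0,0],[0,0,0]]])

```text
time_s: 8.8
tool_pos: [0.5463, -0.2157, 0.2331]
tcp_rot: [[0.984, 0.176, -0.034], [0.177, -0.984, 0.02], [-0.03, -0.026, -0.999]]
contact_force: [-0.0, -0.1, 0.2]
opening: 0.0
```

```bash
python3 look.py pics/s4.png; python3 - <<'E'
from h import *
d=cam("top");cv2.imwrite("pics/t4.png",d["frame"]);P=pts(d);P0=np.load("top0.npy")
a=cv2.imread("pics/top0.png");
for nm,(u,v) in dict(pale=(258,239),ochre=(326,222),jar=(404,227),grey=(204,131),rose=(351,109),green=(164,188),loupe=(408,147)).items(): print(nm,np.abs(P[v-4:v+5,u-4:u+5]-P0[v-4:v+5,u-4:u+5]).max())
E
```

```text
647 647 angle 1.6603954545143458 0.15995618917845816 0.002787995492189708 0.008627573882729344
[-0.02950422 -0.89093274  0.22387501]
pale nan
ochre 0.005779985474100524
jar nan
grey 0.005229728051289517
rose nan
green 0.005511652430592151
loupe nan
```

View pics/t4.png

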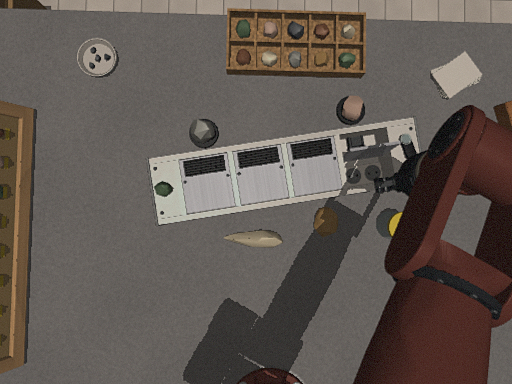

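The top view shows the bay open at (365,165) and the stones at their original pixels. The arm partly hides the jar and lens, so I'll check those in the scene view.

View pics/s4.png

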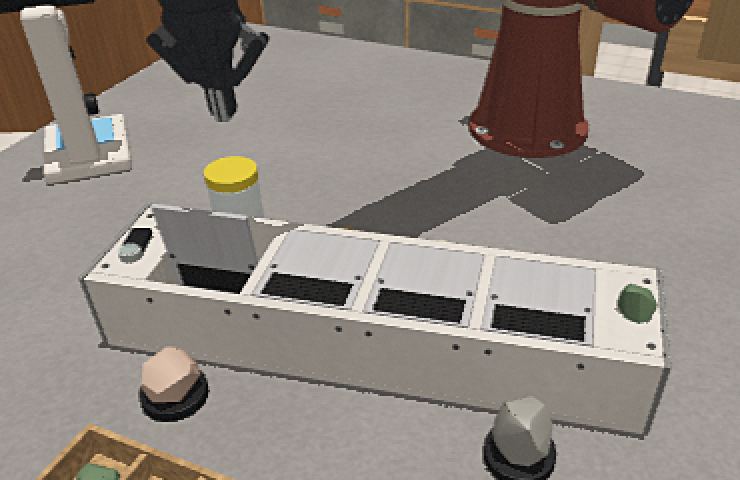

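The cover stands open, the jar (230,175) and lens (135,240) are in place, and the gripper is clear.

```bash
python3 -c "
from h import *
print(job.sign_off())"
```

```text
the job is handed in; nothing more can be done
None
```

The job is handed in: cover 4, the rightmost, was the unlocked one and now stands open at its stop. It was the first pad I pressed, so the other three covers were never touched.

- **Opening:** I pressed pad 4 down about 27 mm with shut fingers, which took about 2 N. That raised the cover to about 0.91 rad. I then pushed its underside from the front until it met the stop, at about 13 N.
- **Cover angle:** After the arm backed off, the depth image gave 1.66 rad. The reading was the same while the fingers were still touching it.
- **Contact:** The last contact force reading was under 1 N, with the gripper well clear of everything.
- **Stones, lens and jar:** Depth comparison showed the ochre, grey and green stones unchanged to within 6 mm, which I take to be sensor noise. It gave no usable number for the pale stone, rose stone, lens or jar, because of missing depth readings and the arm partly hiding the jar and lens. In the pictures those four look to be where they started.

It took about 9 s of the 64 s allowed.

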